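# Vent the spray-air unit and draw its tall filter cassette

### The job

The tall filter cassette of the spray-air unit is due for a look: first press the unit's vent plunger all the way down to its stop and let it spring back up. Then pinch the two catches of the tall cassette together, front and back, draw it straight up out of its bay and hold it upright by the pinched catches, its foot about 10 cm above its seat. Finish while still holding it there, and leave the short cassette and the things lying round the unit where they are.

Things in the scene. Friction and masses are not known exactly. Their poses are not given: they have to be found in the camera images.
- air_unit: filter unit of the spray-air line: a low painted grey base, 110 mm deep (its x), 270 mm wide (its y), 30 mm high, fixed to the table, turned up to 0.3 rad. Origin: centre of its underside; x points to its back (away from the robot), y to its left, z up. On its top: the vent plunger at y -100 mm and two identical bays at y -5 and +85 mm, one cassette in each
- bay_right (a point): centre of the right-hand bay's floor (unit's y -5 mm), 30 mm above the table: the seat of a cassette. Aluminium guides and keepers round a bay rise to 50 mm above the table and reach 35 mm to the front and back of its centre; a seated cassette has about 1 mm of play sideways
- bay_left (a point): the same for the left-hand bay (unit's y +85 mm)
- plunger_top (a point): centre of the top face of the vent plunger's round black head (30 mm across), 102 mm above the table when up; the head stands on a rod over an aluminium collar 26 mm across and 76 mm high
- plunger (a joint): travel of the vent plunger in m: 0 up, 0.012 at its stop; a spring (about 1.8 N at first, 6 N at the stop) pushes it up again
- tall_cassette: tall filter cassette, in either bay: upright grey plastic block, 40 (x) by 50 (y) by 109 mm tall, 0.13 to 0.25 kg, aluminium top, black spring catches front and back. Origin: centre of its underside; axes as the unit's. Hooks at the catches' feet engage 3.5 mm under keepers of the bay (1.5 mm play in height): it lifts only while both catches are pinched 4 mm or more, and is clear of the guides 25 mm up
- tall_catch_front (a joint): how far the tall cassette's front catch (side of the robot) is pressed inward, m: 0 at rest, 0.008 at its stop; spring about 1.2 N at rest to 4.4 N at the stop
- tall_catch_back (a joint): the same for its back catch
- tall_catch_front_pad (a point): middle of the outer face of the tall cassette's front paddle. The paddles are 34 mm wide (y) and 30 mm high, their middles 80 mm above the cassette's underside (110 mm above the table when seated); over their outer faces they stand 60 mm apart at rest, 44 mm when both are pressed home
- tall_catch_back_pad (a point): middle of the outer face of the tall cassette's back paddle
- short_cassette: the short cassette in the other bay, to be left alone: same plan size and kind of catches as the tall one, but 68 mm tall. Origin: centre of its underside
- jar_gold: bystander: glass jar with a gold lid, 42 mm across, 46 mm tall; origin at the centre of its underside
- jar_red: bystander: glass jar with a black lid, 52 mm across, 58 mm tall; origin at the centre of its underside
- spatula_b: bystander: wooden spatula, 22x149x8 mm, lying behind the unit; origin at the centre of its underside
- tape_masking: bystander: roll of masking tape, 76 mm across, 18 mm tall; origin at the centre of its underside
- whetstone: bystander: grey whetstone, 40x120x22 mm, lying at the unit's left end; origin at the centre of its underside

How it is judged:
By the outcome, as a careful person would: the job done as asked, in the order asked, and still so for the second after the job is handed in, while the arm keeps its last pose, push and grip.
It also fails if it takes over 43 s, if anything falls off the work surface, if the arm or the gripper's body presses on something with over 40 N, if the wrist force passes 120 N, or if a joint passes its speed limit or range.

### The arm

A 7-joint arm with a two-finger parallel gripper is mounted at the origin on a cart in front of the work surface, level with it; the furniture and walls round the work are solid. World frame = base frame: x ahead of the robot, y to its left, z up, the work surface at z = 0. Lengths are in mm, angles in rad, forces in N, time in s.
With the tool pointing down it reaches from about 400 to 850 mm from the base axis. Payload 10.4 kg.
Tool frame: the origin (TCP) lies midway between the tips of the shut fingers; the grasp point (between the pads) lies 19 mm behind it (r.grip_point_offset is the distance from the TCP to the grasp point, in mm); y points along the fingers, x is the direction in which the jaws open and shut, and the axes are right-handed (so a half turn about y gives the same grasp; the last joint's range is limited). The gripper opens to 85 mm and grips with 20 to 120 N. Pads are 22 mm wide; open, the fingers measure 114 mm over their backs; the gripper's body (76 mm by 85 mm) begins 54 mm behind the grasp point. The pads swing forward as they close: fully open they stand 13 mm farther back than shut.
Start: joints at [1.12, 0.332, -0.065, 1.46, 0.022, 1.35, -0.088], TCP at [259.317, -568.688, 231.338] pointing down, gripper open.
Joint ranges: [-2.6, 2.6], [-0.5, 2.12], [-1.47, 1.34], [0.16, 2.42], [-1.27, 4.41], [0.06, 2.06], [-2.6, 2.6]. Speed limits (rad/s): [2.22, 2.22, 2.79, 2.79, 3.14, 3.14, 3.14].

### API

Orientations are given as [roll, pitch, yaw] about the fixed x, y, z axes, in that order (R = Rz(yaw) Ry(pitch) Rx(roll)).
In Python, from plant import r gives the robot as it stands.
- The arm moves only by the tool carry_out, never from a script. Its arguments are lists of equal length, an entry for each row: "gripper": the closure, from -1 (fully open) to 1 (shut), so that 0 is half open; "xyz": the shift along the tool's x, y, z in cm, a list of three; "turn": the turn about the tool's y in degrees. A call has 1 to 5 rows; each row shifts and turns the pose as measured when the row begins, along the tool's axes as they then stand; what a row does not reach is not made up. A row lasts 1/8 s, in which the tool goes at most 62.5 mm and 10.7 degrees, less where a joint would pass 70% of its speed; a pose out of reach is approached as far as the arm can. A call is refused whole if a number of a shift passes 6.25 or a number of a turn 10.7, either way. A call with a gripper value outside its range is refused whole. The fingers move at their own pace and stop on an object; "grip_force" is the grip in N (left out, the last holds). Time passes only in rows, so rows that do not move let the fingers close. It gives the time, the measured TCP pose, the force and the opening at its end, in the units of the state.
- r.get_state(): the state, without advancing time (a new reading comes with each control period).
- r.grab_frame(name): name is "side" or "top" or "wrist"; returns the picture (400x640x3 uint8, red, green, blue); there is no depth.
- r.calibration(name): a dict with "camera_matrix" (3x3 intrinsics, pixels), "eye" and "rotation" of the camera in the world. Camera axes: x right, y down, z forward; pixel columns grow to the right and rows downward; lengths in mm; the calibration is good to about 2 mm. A picture is of the moment at which its call begins: read the wrist's pose just before it. calibration takes no time and is no camera call; for the wrist camera it gives the pose at the moment of the call.
- r.finish_job(): hands the job in, once; it reports no verdict.
The state is a dict: "clock": time; "qpos": joint angles; "joint_velocities": joint speeds; "joint_efforts": joint torques, N m; "position": TCP position; "eef_rot": TCP orientation; "contact_force": force on the tool from outside, world axes, zero at the start; "torque": the same for the moment, N m; "finger_gap": opening from 0.0 (shut) to 1.0 (fully open).
Only numpy, scipy, OpenCV 4.12 (cv2) and the standard library are available. Lean on these libraries where they do the work, as an engineer would, in place of code of your own. Each camera call takes 0.05 s, during which the arm holds its last target.

## Working session

There is one attempt and no reset: what is moved stays moved. The work goes in short steps, Python scripts to look and compute and a tool call to move; the robot and the scene stay as the last step left them, time stands still between calls to the robot, and variables do not carry over. Pictures are saved under pics/ and viewed, and the job is handed in when it is done.

Besides the shell and the picture viewer there is one more tool, called as name([rows], argument=value, ...), one row to a line, values as JSON. carry_out: Moves the arm, as the interface text tells. Its arguments: {"type":"object","properties":{"gripper":{"type":"array"},"xyz":{"type":"array"},"turn":{"type":"array"},"grip_force":{"type":"number"}},"required":["gripper","xyz","turn"]}

```bash
ls; mkdir -p pics
python3 - <<'E'
from plant import r
import cv2
print(r.get_state())
for n in ("top","side"):
    c=r.calibration(n);print(n,c)
    cv2.imwrite(f"pics/{n}0.png",r.grab_frame(n)[:,:,::-1])
print(r.grip_point_offset)
E
```

```text
pics
{'clock': 0.0, 'qpos': array([ 1.12041565,  0.33288129, -0.06467637,  1.46096278,  0.02157539,
        1.34992664, -0.08852216]), 'joint_velocities': array([-8.23978770e-04, -1.15523877e-04, -4.94071030e-04,  5.95337181e-04,
        7.98962734e-05,  6.62754116e-04, -1.34471925e-04]), 'joint_efforts': array([-1.17425574e-03, -6.25456309e+01,  4.86555090e-02, -3.91608524e+01,
        1.62367366e-02,  9.89426044e-03, -2.93337041e-05]), 'position': array([ 259.10714517, -568.32611571,  230.49975058]), 'eef_rot': array([-1.57085081e+00,  1.48277267e-03, -1.14304415e+00]), 'contact_force': array([-0.00311027,  0.31406576, -0.09427708]), 'torque': array([0.0530627 , 0.02626886, 0.02923675]), 'finger_gap': 1.0019040999213358}
top {'camera_matrix': array([[446.90299167,   0.        , 318.34118309],
       [  0.        , 446.90299167, 201.93585788],
       [  0.        ,   0.        ,   1.        ]]), 'eye': array([ 404.46532638,  214.10026184, 1065.02313487]), 'rotation': array([-3.01737514, -0.02492383, -1.55482588])}
side {'camera_matrix': array([[393.50339523,   0.        , 316.11181255],
       [  0.        , 393.50339523, 205.45419993],
       [  0.        ,   0.        ,   1.        ]]), 'eye': array([225.42873705, 937.47703081, 398.57441661]), 'rotation': array([-1.936314  ,  0.00435701, -2.76051375])}
18.700000000000003
```

View pics/top0.png

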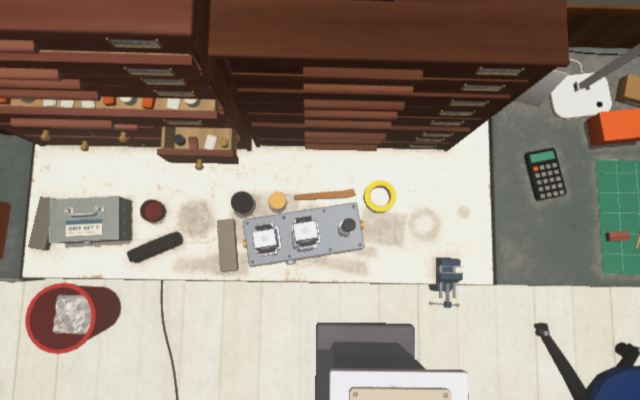

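View pics/side0.png

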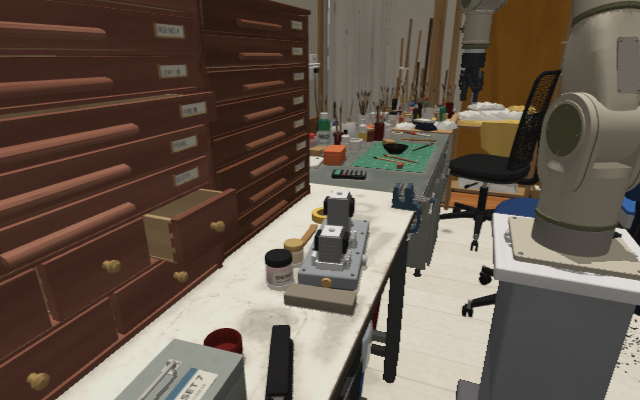

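```bash
cat > h.py <<'E'
import numpy as np, cv2
from scipy.spatial.transform import Rotation as Ro
def cam(c):
    R=Ro.from_euler('xyz',c['rotation']).as_matrix() if np.ndim(c['rotation'])==1 else c['rotation']
    return c['camera_matrix'],R,c['eye']
def proj(c,P):
    K,R,e=cam(c); p=(np.atleast_2d(P)-e)@R; q=p@K.T; return q[:,:2]/q[:,2:]
def back(c,u,v,z):
    K,R,e=cam(c); d=R@np.linalg.inv(K)@[u,v,1]; return e+d*(z-e[2])/d[2]
def crop(src,dst,x,y,w,h,s):
    im=cv2.imread(src)[y:y+h,x:x+w]; cv2.imwrite(dst,cv2.resize(im,None,fx=s,fy=s,interpolation=cv2.INTER_CUBIC))
E
python3 - <<'E'
from h import *
from plant import r
crop("pics/top0.png","pics/top0c.png",220,170,160,110,5)
crop("pics/side0.png","pics/side0c.png",250,180,130,130,4.5)
c=r.calibration("top")
print(proj(c,[[0,0,0],[500,0,0],[500,200,0]]))
E
```

```text
[[398.34649039 439.39811361]
 [397.03823069 219.0858963 ]
 [313.77362839 217.57533419]]
```

View pics/top0c.png

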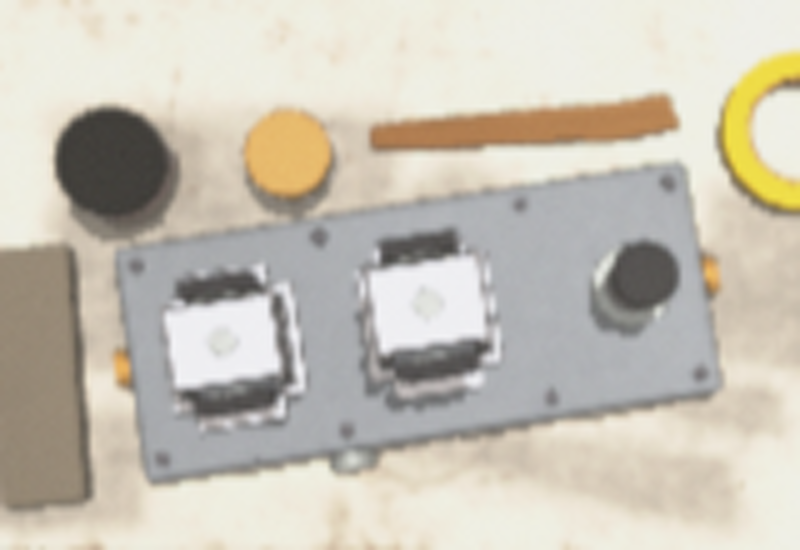

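View pics/side0c.png

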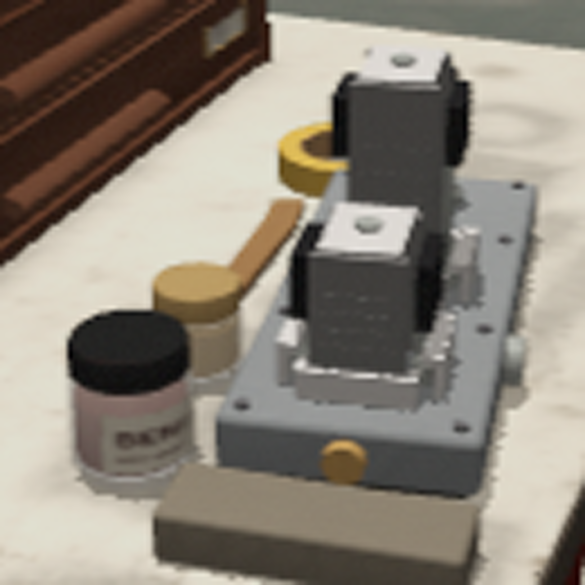

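Run:
```python
from h import *
from plant import r
from scipy.optimize import least_squares
c=r.calibration("top")
px=lambda x,y:np.array([(x+.5)/5-.5+220,(y+.5)/5-.5+170])
# model: unit coords
M=np.array([[55,135,30],[55,-135,30],[-55,-135,30],[-55,135,30],[0,-5,139],[0,-100,102],[0,85,98]],float)
P=np.array([px(*q) for q in [(118,250),(683,165),(720,392),(152,480),(428,304),(645,275),(224,342)]])
W=np.array([1,1,1,1,1,1,1])
def tr(t,M):
    a=t[2];R=np.array([[np.cos(a),-np.sin(a)],[np.sin(a),np.cos(a)]])
    o=M.copy();o[:,:2]=M[:,:2]@R.T+t[:2];return o
s=least_squares(lambda t:(proj(c,tr(t,M))-P).ravel(),[480,150,0.15])
print(s.x,s.fun.reshape(-1,2).round(2))
c2=r.calibration("side")
ps=lambda x,y:np.array([(x+.5)/4.5-.5+250,(y+.5)/4.5-.5+180])
print("side pred",(proj(c2,tr(s.x,M))+.5-[250,180])*4.5-.5)
print(tr(s.x,np.array([[0,-5,139],[0,-100,102],[0,85,98.]])))
```

```text
[4.59587750e+02 2.23574204e+02 1.70437343e-01] [[-1.01 -0.56]
 [ 0.82 -1.01]
 [ 1.23  0.28]
 [-1.38  0.89]
 [ 0.23  0.07]
 [ 0.35  0.21]
 [-0.24 -0.01]]
side pred [[219.88092159 410.25752065]
 [343.620151   161.82440496]
 [546.34123362 177.46250508]
 [490.37205868 439.12626772]
 [411.00518509  55.19169501]
 [438.06775026  64.50081343]
 [376.12774913 218.91617371]]
[[460.43581725 218.64665077 139.        ]
 [476.5490875  125.02313598 102.        ]
 [445.17061386 307.34261216  98.        ]]
```

carry_out([
  [-0.5,0,5.5],
  [-1,0,6],
  [-1,0,6],
  [-1,0,6],
  [-1,0,6],
], gripper=[1,1,1,1,1], turn=[-5.5,-5.5,-5.5,-5.5,-5.5], grip_force=30)

```text
clock: 0.72
position: [469.8, -360.3, 227.5]
eef_rot: [-1.572, 0.005, -0.66]
contact_force: [0.4, 0.4, -0.4]
finger_gap: 0.003
```

carry_out([
  [-1,0,6],
  [-1,0,6],
  [-1,0,6],
  [-1,0,6],
  [-1,0,6],
], gripper=[1,1,1,1,1], turn=[-6,-6,-6,-6,-6])

```text
clock: 1.35
position: [553.9, -63.1, 225.8]
eef_rot: [-1.568, 0.008, -0.118]
contact_force: [0.8, -0.1, -0.4]
finger_gap: 0.0
```

```bash
cat >> h.py <<'E'
def delta(r,target):
    s=r.get_state(); R=Ro.from_euler('xyz',s['eef_rot']).as_matrix()
    print("pos",s['position'].round(1),"rot",s['eef_rot'].round(3),"F",s['contact_force'].round(1),"gap",round(s['finger_gap'],3),"t",round(s['clock'],2)); print("shift cm",(R.T@(np.array(target)-s['position'])/10).round(2))
E
python3 - <<'E'
from h import *
from plant import r
delta(r,[477.5,125.5,150])
E
```

```text
pos [553.9 -63.1 225.8] rot [-1.568  0.008 -0.118] F [ 0.8 -0.1 -0.4] gap 0.0 t 1.35
shift cm [-9.75  7.71 17.81]
```

carry_out([
  [-2.5,0.5,4.5],
  [-2.5,1,4.5],
  [-2.5,1,4.5],
  [-2.5,1,4.5],
  [0,0,0],
], gripper=[1,1,1,1,1], turn=[0,0,0,-8,-8])

```text
clock: 1.98
position: [470.1, 139.4, 190.3]
eef_rot: [-1.565, 0.007, 0.18]
contact_force: [2.2, -0.6, -0.6]
finger_gap: 0.0
```

Run:
```python
from h import *
from plant import r
delta(r,[477.5,125.5,110])
c=r.calibration("wrist"); im=r.grab_frame("wrist"); print(c)
cv2.imwrite("pics/w1.png",im[:,:,::-1])
np.save("w1.npy",c,allow_pickle=True)
```

```text
pos [470.1 139.4 190.3] rot [-1.565  0.007  0.18 ] F [ 2.2 -0.6 -0.6] gap 0.0 t 1.98
shift cm [ 0.54  8.02 -1.55]
{'camera_matrix': array([[288.25416356,   0.        , 321.98991902],
       [  0.        , 288.25416356, 201.66492187],
       [  0.        ,   0.        ,   1.        ]]), 'eye': array([457.5414841 , 221.32658697, 333.85741908]), 'rotation': array([2.81992257, 0.00664982, 0.18068863])}
```

View pics/w1.png

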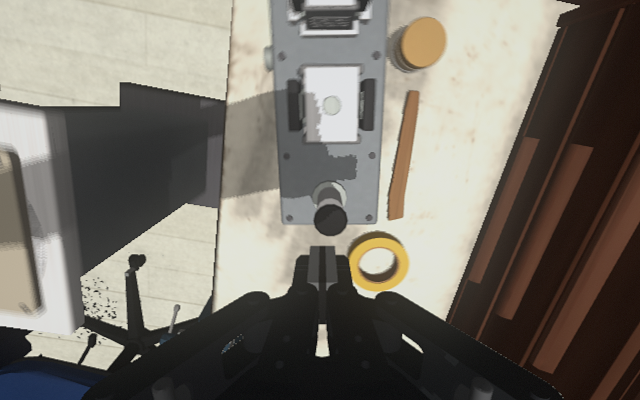

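Run:
```python
from h import *
crop("pics/w1.png","pics/w1c.png",260,40,150,200,3.5)
```

```text
(no output)
```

View pics/w1c.png

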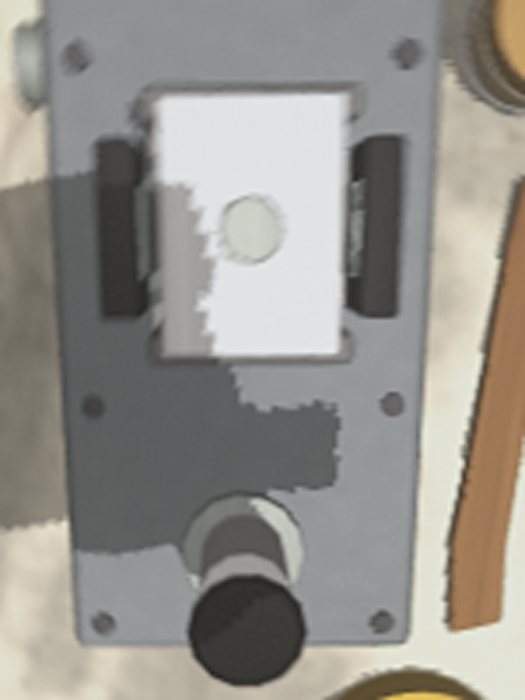

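Run:
```python
from h import *
c=np.load("w1.npy",allow_pickle=True).item()
p=lambda x,y:((x+.5)/3.5-.5+260,(y+.5)/3.5-.5+40)
for n,x,y,z in [("tall",252,227,139),("tl",155,95,139),("tr",350,95,139),("bl",160,357,139),("br",345,357,139),("plg",247,630,102),("c1",78,645,30),("c2",410,642,30),("collar",242,552,76)]:
    print(n,back(c,*p(x,y),z).round(1))
```

```text
tall [462.2 222.9 139. ]
tl [441.2 241.4 139. ]
tr [475.  247.6 139. ]
bl [449.5 196.7 139. ]
br [484.1 203.  139. ]
plg [479.9 130.2 102. ]
c1 [433.6  86.7  30. ]
c2 [539.7 107.4  30. ]
collar [476.8 141.8  76. ]
```

```bash
python3 - <<'E'
from h import *
from plant import r
from scipy.optimize import least_squares
c=np.load("w1.npy",allow_pickle=True).item()
print("tcp px",proj(c,[470.1,139.4,190.3]))
ct=r.calibration("top");cs=r.calibration("side")
M=np.array([[0,-5,139],[0,-100,102],[0,85,98],[55,-135,30],[-55,-135,30],[55,135,30],[-55,135,30]],float)
def q(x,y,s,ox,oy): return ((x+.5)/s-.5+ox,(y+.5)/s-.5+oy)
T={0:(428,304),1:(645,275),2:(224,342),3:(683,165),4:(720,392),5:(118,250),6:(152,480)}
S={0:(404,60),2:(369,224)}
Wr={0:(252,228),1:(247,630),3:(410,642),4:(78,645)}
obs=[(ct,i,q(*v,5,220,170)) for i,v in T.items()]+[(cs,i,q(*v,4.5,250,180)) for i,v in S.items()]+[(c,i,q(*v,3.5,260,40)) for i,v in Wr.items()]
def tr(t,m):
    a=t[2];return np.array([m[0]*np.cos(a)-m[1]*np.sin(a)+t[0],m[0]*np.sin(a)+m[1]*np.cos(a)+t[1],m[2]])
def fit(o):
    f=lambda t:np.concatenate([proj(k,tr(t,M[i]))[0]-p for k,i,p in o]);s=least_squares(f,[460,223,.17]);return s
for nm,o in [("top",obs[:7]),("side",obs[7:9]),("wrist",obs[9:]),("all",obs)]:
    s=fit(o);print(nm,s.x.round(3),tr(s.x,M[0]).round(1),tr(s.x,M[1]).round(1),np.abs(s.fun).max().round(2))
E
python3 - <<'E'
import sys;sys.path.insert(0,'.')
from h import *
crop("pics/w1.png","pics/w1f.png",270,225,110,130,5)
E
```

```text
tcp px [[319.48003224 260.61243471]]
top [4.59588e+02 2.23574e+02 1.70000e-01] [460.4 218.6 139. ] [476.5 125.  102. ] 1.38
side [4.60712e+02 2.29971e+02 1.74000e-01] [461.6 225.  139. ] [478.  131.5 102. ] 0.17
wrist [4.61112e+02 2.28263e+02 1.91000e-01] [462.1 223.4 139. ] [480.1 130.1 102. ] 1.16
all [4.61182e+02 2.27373e+02 1.85000e-01] [462.1 222.5 139. ] [479.6 129.1 102. ] 2.86
```

View pics/w1f.png

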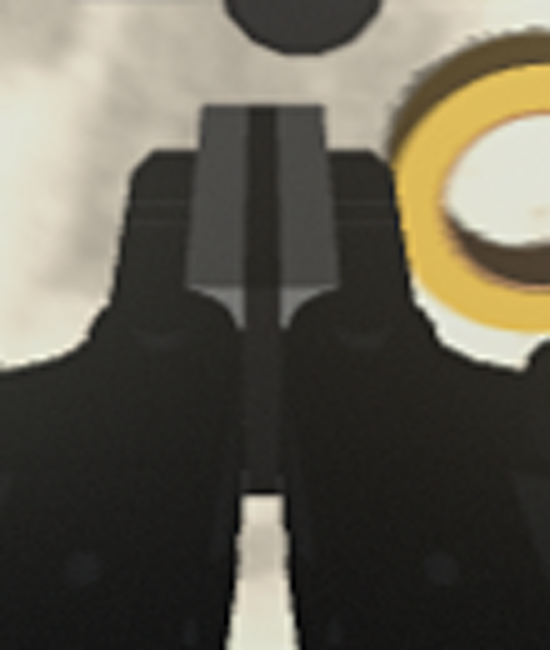

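Run:
```python
from h import *
from plant import r
delta(r,[478,129,112])
```

```text
pos [471.1 137.4 190.4] rot [-1.565  0.007  0.184] F [ 0.9 -0.3 -0.2] gap 0.001 t 2.02
shift cm [ 0.58  7.83 -0.99]
```

carry_out([
  [0.6,2.5,-1.0],
  [0,2.5,0],
  [0,2,0],
  [0,0,0],
], gripper=[1,1,1,1], turn=[0,0,0,0])

```text
clock: 2.52
position: [479.2, 126.5, 118.3]
eef_rot: [-1.566, 0.007, 0.173]
contact_force: [0.9, 0.2, 0.0]
finger_gap: 0.0
```

Run:
```python
from h import *
from plant import r
delta(r,[478,129,102])
c=r.calibration("wrist"); im=r.grab_frame("wrist")
cv2.imwrite("pics/w2.png",im[:,:,::-1])
np.save("w2.npy",c,allow_pickle=True)
crop("pics/w2.png","pics/w2c.png",240,100,170,180,3.3)
```

```text
pos [479.2 126.5 118.3] rot [-1.566  0.007  0.173] F [0.9 0.2 0. ] gap 0.0 t 2.52
shift cm [-0.06  1.63  0.26]
```

View pics/w2c.png

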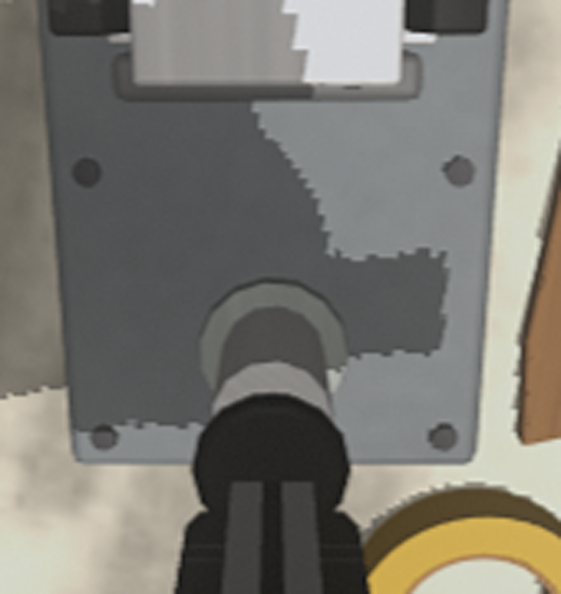

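Run:
```python
from h import *
from plant import r
c=np.load("w2.npy",allow_pickle=True).item()
q=lambda x,y:((x+.5)/3.3-.5+240,(y+.5)/3.3-.5+100)
print(back(c,*q(271,472),102), back(c,*q(273,482),118.3),"collar",back(c,*q(272,352),76))
R=Ro.from_euler('xyz',[-1.566,.007,.173]).as_matrix()
t=np.array([479.2,126.5,118.3])
for z in (0,5,11): print(z,(proj(c,t+R@[0,0,z])+.5-[240,100])*3.3-.5)
```

```text
[479.76922133 129.67759181 102.        ] [479.12931706 135.97485395 118.3       ] collar [477.28699761 143.9435458   76.        ]
0 [[263.79991931 531.22681941]]
5 [[263.73668819 505.16747044]]
11 [[263.65911817 473.19864706]]
```

Run:
```python
from h import *
c=np.load("w2.npy",allow_pickle=True).item()
q=lambda x,y:((x+.5)/3.3-.5+240,(y+.5)/3.3-.5+100)
print("flange",back(c,*q(272,352),34),back(c,*q(200,352),34),back(c,*q(345,352),34))
for z in (94,98,102): print(back(c,*q(193,472),z),back(c,*q(349,472),z))
```

```text
flange [479.58367824 129.29614935  34.        ] [461.58029492 126.09633523  34.        ] [497.81743143 132.53690803  34.        ]
[465.4018078  123.03741715  94.        ] [495.38450667 128.39694049  94.        ]
[465.44307475 125.08076575  98.        ] [494.71065319 130.31245855  98.        ]
[465.48434171 127.12411436 102.        ] [494.0367997  132.22797661 102.        ]
```

carry_out([
  [0,1.0,0.3],
  [0,0.6,0],
  [0,0,0],
], gripper=[1,1,1], turn=[0,0,0])

```text
clock: 2.95
position: [480.2, 129.9, 103.9]
eef_rot: [-1.566, 0.003, 0.171]
contact_force: [0.1, 0.5, 0.4]
finger_gap: 0.002
```

carry_out([
  [0,0.5,0],
  [0,0.3,0],
], gripper=[1,1], turn=[0,0])

```text
clock: 3.2
position: [480.7, 130.2, 96.3]
eef_rot: [-1.566, 0.002, 0.171]
contact_force: [-2.1, -0.8, 3.7]
finger_gap: -0.004
```

carry_out([
  [0,0.4,0],
  [0,0.3,0],
], gripper=[1,1], turn=[0,0])

```text
clock: 3.45
position: [480.9, 130.2, 89.7]
eef_rot: [-1.567, 0.001, 0.171]
contact_force: [-10.7, -3.7, 32.6]
finger_gap: 0.0
```

carry_out([
  [0,0,0],
  [0,-1,0],
  [0,-2.5,0],
  [0,-5,0],
], gripper=[1,1,1,1], turn=[0,0,0,0])

```text
clock: 3.95
position: [479.1, 129.3, 174.1]
eef_rot: [-1.567, 0.008, 0.171]
contact_force: [1.7, 0.1, -0.2]
finger_gap: -0.0
```

Run:
```python
from h import *
from plant import r
delta(r,[461,222,180])
c=r.calibration("side"); im=r.grab_frame("side")
cv2.imwrite("pics/s2.png",im[:,:,::-1])
crop("pics/s2.png","pics/s2c.png",250,120,180,180,3.3)
```

```text
pos [479.1 129.3 174.1] rot [-1.567  0.008  0.171] F [ 1.7  0.1 -0.2] gap -0.0 t 3.95
shift cm [-0.2  -0.55  9.45]
```

View pics/s2c.png

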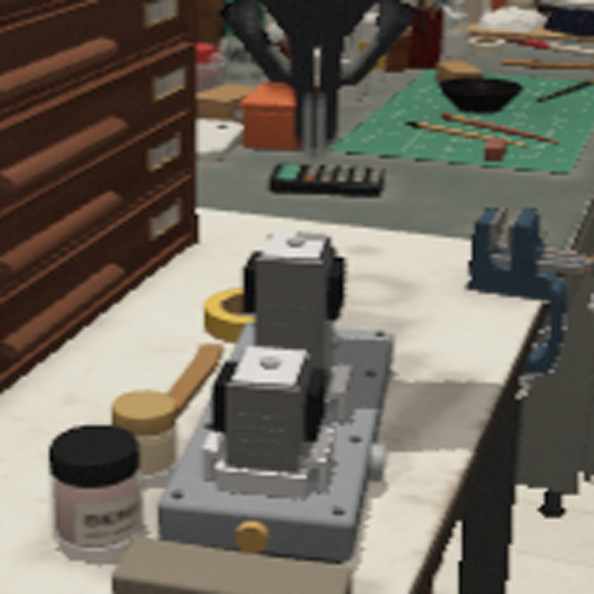

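carry_out([
  [0,-3.5,0],
  [-0.2,0,5],
  [0,0,4.5],
  [0,0,0],
], gripper=[-1,-1,-1,-1], turn=[0,0,0,0])

```text
clock: 4.5
position: [465.0, 225.9, 220.1]
eef_rot: [-1.566, -0.007, 0.169]
contact_force: [-0.2, -1.3, 0.3]
finger_gap: 0.846
```

Run:
```python
from h import *
from plant import r
delta(r,[461,222,180])
c=r.calibration("wrist"); im=r.grab_frame("wrist")
cv2.imwrite("pics/w3.png",im[:,:,::-1])
np.save("w3.npy",c,allow_pickle=True)
```

```text
pos [465.  225.9 220.1] rot [-1.566 -0.007  0.169] F [-0.2 -1.3  0.3] gap 0.846 t 4.5
shift cm [-0.49  4.   -0.34]
```

View pics/w3.png

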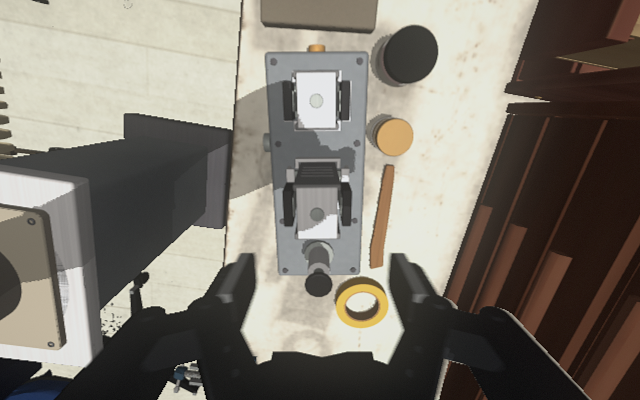

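Run:
```python
from h import *
crop("pics/w3.png","pics/w3c.png",215,150,210,140,3.8)
```

```text
(no output)
```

View pics/w3c.png

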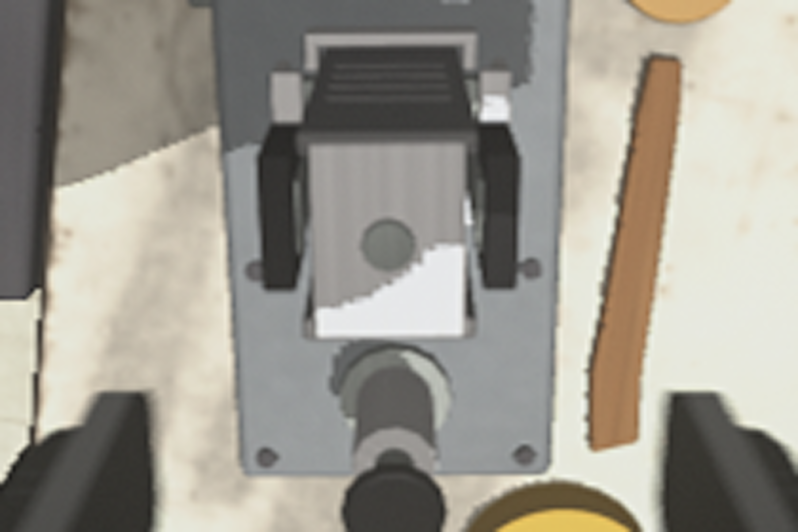

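Run:
```python
from h import *
c=np.load("w3.npy",allow_pickle=True).item()
q=lambda x,y:((x+.5)/3.8-.5+215,(y+.5)/3.8-.5+150)
P=[back(c,*q(*p),139) for p in [(308,142),(472,142),(465,335),(315,335)]]
print(np.array(P).round(1),np.mean(P,0),back(c,*q(388,244),139))
print("plg",back(c,*q(393,510),102),"pads mid",back(c,*q(409,395),231)) 
R=Ro.from_euler('xyz',[-1.566,-.007,.169]).as_matrix()
tip=np.array([465,225.9,220.1])+R@[0,-11,11]
print("pred mid px",(proj(c,tip)+.5-[215,150])*3.8-.5, tip)
for n in [(260,125),(298,290),(518,125),(484,290)]: print(back(c,*q(*n),125).round(1))
print("edges mid",back(c,*q(279,208),125),back(c,*q(501,208),125))
```

```text
[[442.6 242.9 139. ]
 [477.  248.7 139. ]
 [483.8 204.  139. ]
 [450.5 198.4 139. ]] [463.46346212 223.48154042 139.        ] [463.1219588 222.802666  139.       ]
plg [479.35917554 130.83130911 102.        ] pads mid [464.67589746 236.54116131 231.        ]
pred mid px [[397.59329451 392.93434724]] [463.08246618 236.67814254 231.15236208]
[430.9 240.9 125. ]
[444.8 202.5 125. ]
[488.  250.6 125. ]
[488.1 209.8 125. ]
edges mid [437.67352343 222.07122682 125.        ] [488.09600618 230.57610628 125.        ]
```

carry_out([
  [-0.4,3,-0.3],
  [0,3,0],
  [0,0.5,0],
  [0,0,0],
], gripper=[-1,-1,-1,-1], turn=[0,0,0,0])

```text
clock: 5.05
position: [464.4, 216.4, 153.6]
eef_rot: [-1.569, -0.007, 0.161]
contact_force: [0.1, 1.4, 0.5]
finger_gap: 0.996
```

Run:
```python
from h import *
from plant import r
delta(r,[461.6,222.5,87])
c=r.calibration("wrist"); im=r.grab_frame("wrist")
cv2.imwrite("pics/w4.png",im[:,:,::-1])
np.save("w4.npy",c,allow_pickle=True)
crop("pics/w4.png","pics/w4c.png",215,150,210,140,3.8)
```

```text
pos [464.4 216.4 153.6] rot [-1.569 -0.007  0.161] F [0.1 1.4 0.5] gap 0.996 t 5.05
shift cm [-0.23  6.66  0.63]
```

View pics/w4c.png

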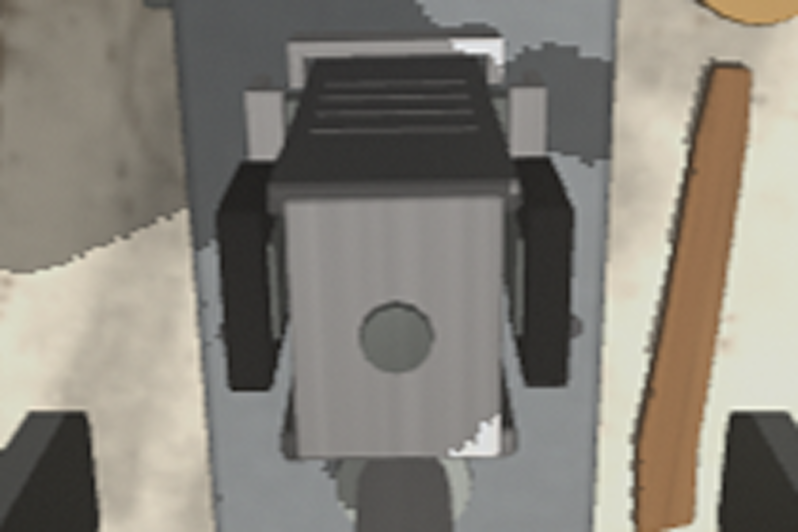

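Run:
```python
from h import *
c=np.load("w4.npy",allow_pickle=True).item()
q=lambda x,y:((x+.5)/3.8-.5+215,(y+.5)/3.8-.5+150)
R=Ro.from_euler('xyz',[-1.569,-.007,.161]).as_matrix(); t=np.array([464.4,216.4,153.6])
rel=lambda P:(R.T@(np.array(P)-t)).round(1)
for n,p,z in [("knob",(397,338),141),("tl",(285,195),139),("tr",(502,195),139),("br",(502,457),139),("bl",(290,457),139),("padL",(93,412),166),("padR",(725,412),166),("pf",(228,300),125),("pb",(568,300),125)]:
    P=back(c,*q(*p),z); print(n,P.round(1),rel(P))
```

```text
knob [463.  223.9 141. ] [-0.3 12.6  7.6]
tl [442.5 243.9 139. ] [-17.3  14.5  30.7]
tr [475.1 249.2 139. ] [15.7 14.8 30.6]
br [483.7 204.3 139. ] [ 17.   14.7 -15.1]
bl [449.1 198.8 139. ] [-18.   14.4 -15. ]
padL [422.4 218.6 166. ] [-41.  -12.7   9. ]
padR [506.7 232.1 166. ] [ 44.3 -12.1   8.7]
pf [434.6 218.7 125. ] [-29.3  28.4   7. ]
pb [492.  227.9 125. ] [28.9 28.8  6.9]
```

carry_out([
  [-0.2,0,0.7],
  [0,0,0],
  [0,1.5,0],
], gripper=[-1,-1,-1], turn=[0,0,0])

```text
clock: 5.48
position: [463.1, 224.4, 141.2]
eef_rot: [-1.568, -0.013, 0.161]
contact_force: [1.1, -0.1, 0.3]
finger_gap: 1.003
```

Run:
```python
from h import *
from plant import r
delta(r,[461.6,223,87])
```

```text
pos [463.1 224.4 141.2] rot [-1.568 -0.013  0.161] F [ 1.1 -0.1  0.3] gap 1.003 t 5.47
shift cm [-0.24  5.42 -0.13]
```

carry_out([
  [-0.2,1.5,-0.1],
  [0,2,0],
  [0,1.5,0],
  [0,0,0],
], gripper=[-1,-1,-1,-1], turn=[0,0,0,0])

```text
clock: 5.98
position: [460.0, 222.2, 85.4]
eef_rot: [-1.569, -0.009, 0.161]
contact_force: [0.9, 0.5, -0.1]
finger_gap: 0.998
```

Run:
```python
from h import *
from plant import r
delta(r,[461.2,223,87])
c=r.calibration("wrist"); im=r.grab_frame("wrist")
cv2.imwrite("pics/w5.png",im[:,:,::-1])
np.save("w5.npy",c,allow_pickle=True)
crop("pics/w5.png","pics/w5c.png",215,170,210,180,3.5)
im=r.grab_frame("side")
cv2.imwrite("pics/s5.png",im[:,:,::-1])
crop("pics/s5.png","pics/s5c.png",270,120,140,150,4)
```

```text
pos [460.  222.2  85.4] rot [-1.569 -0.009  0.161] F [ 0.9  0.5 -0.1] gap 0.998 t 5.97
shift cm [ 0.14 -0.16  0.06]
```

View pics/w5c.png

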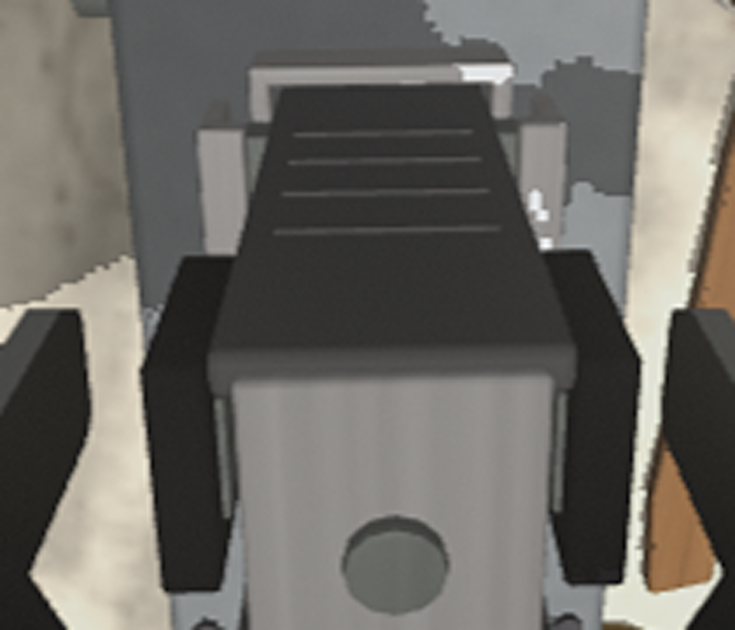

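View pics/s5c.png

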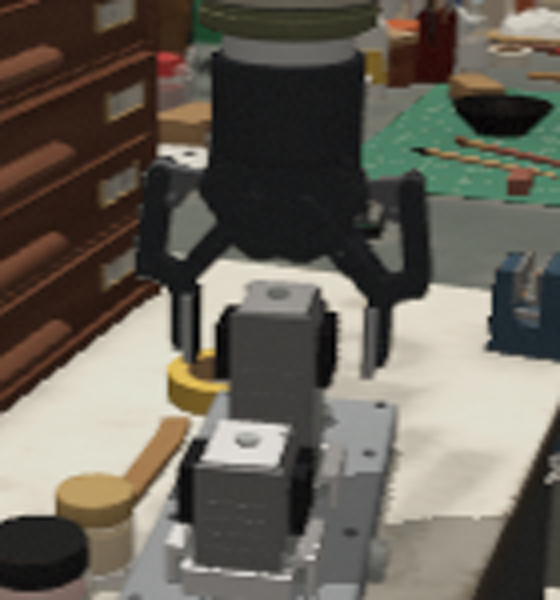

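carry_out([
  [0.2,-0.1,0.05],
  [0,0,0],
  [0,0,0],
  [0,0,0],
], gripper=[-1,-0.5,-0.45,-0.45], turn=[0,0,0,0], grip_force=30)

```text
clock: 6.58
position: [463.8, 224.0, 89.6]
eef_rot: [-1.568, -0.013, 0.161]
contact_force: [-0.5, -0.6, -0.7]
finger_gap: 0.725
```

Run:
```python
from h import *
from plant import r
delta(r,[461.4,223,87])
c=r.calibration("wrist"); im=r.grab_frame("wrist")
cv2.imwrite("pics/w6.png",im[:,:,::-1])
crop("pics/w6.png","pics/w6c.png",215,170,210,180,3.5)
```

```text
pos [463.8 224.   89.6] rot [-1.568 -0.013  0.161] F [-0.5 -0.6 -0.7] gap 0.725 t 6.58
shift cm [-0.26  0.26 -0.06]
```

View pics/w6c.png

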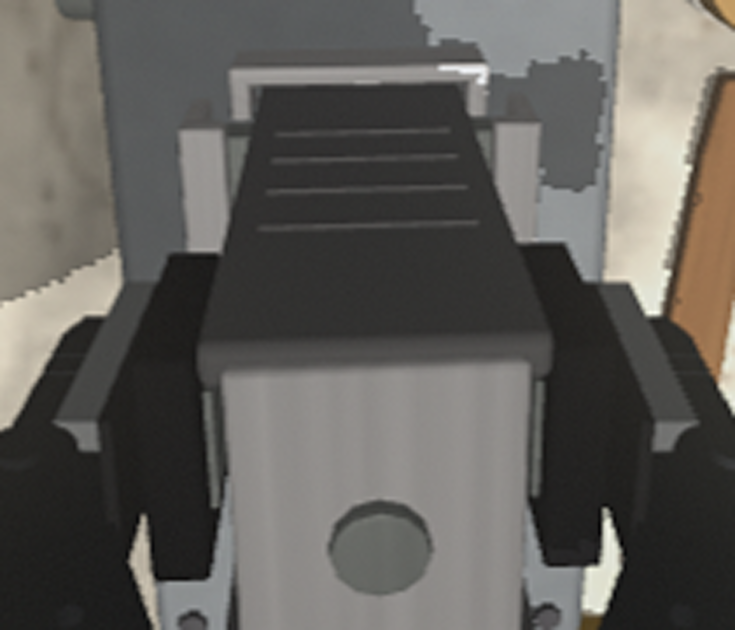

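carry_out([
  [-0.1,0.3,0],
  [0,0,0],
], gripper=[-0.45,-0.45], turn=[0,0])

```text
clock: 6.88
position: [462.6, 223.8, 86.3]
eef_rot: [-1.568, -0.013, 0.161]
contact_force: [-0.1, -0.0, -0.1]
finger_gap: 0.724
```

Run:
```python
from h import *
from plant import r
delta(r,[462.6,223,87])
c=r.calibration("wrist"); im=r.grab_frame("wrist")
cv2.imwrite("pics/w7.png",im[:,:,::-1])
crop("pics/w7.png","pics/w7c.png",215,170,210,180,3.5)
delta(r,[462.6,223,87])
```

```text
pos [462.6 223.8  86.3] rot [-1.568 -0.013  0.161] F [-0.1 -0.  -0.1] gap 0.724 t 6.88
shift cm [-0.01 -0.07 -0.07]
pos [462.7 223.8  86.5] rot [-1.568 -0.013  0.161] F [ 0.3 -0.3 -0.9] gap 0.726 t 6.92
shift cm [-0.03 -0.05 -0.08]
```

View pics/w7c.png

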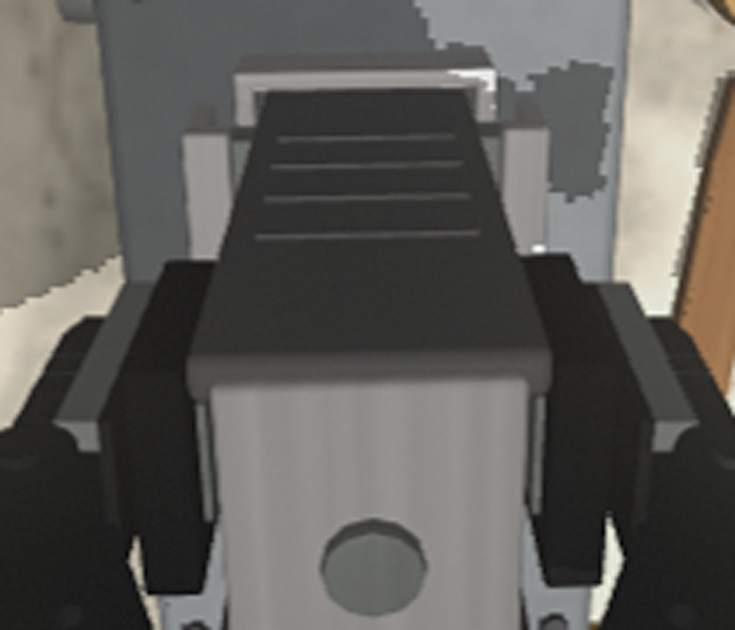

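carry_out([
  [-0.05,0,0],
  [0,0,0],
  [0,0,0],
], gripper=[-0.35,-0.3,-0.3], turn=[0,0,0])

```text
clock: 7.3
position: [462.4, 223.8, 86.7]
eef_rot: [-1.568, -0.014, 0.161]
contact_force: [-1.1, -0.5, 0.4]
finger_gap: 0.652
```

carry_out([
  [0,0,0],
  [0,0,0],
  [0,0,0],
  [0,0,0],
], gripper=[-0.1,0.2,1,1], turn=[0,0,0,0], grip_force=30)

```text
clock: 7.8
position: [462.2, 224.0, 87.9]
eef_rot: [-1.569, -0.014, 0.162]
contact_force: [-0.5, -0.2, 0.7]
finger_gap: 0.465
```

Run:
```python
from h import *
from plant import r
im=r.grab_frame("wrist")
cv2.imwrite("pics/w8.png",im[:,:,::-1])
crop("pics/w8.png","pics/w8c.png",215,170,210,180,3.5)
im=r.grab_frame("side")
cv2.imwrite("pics/s8.png",im[:,:,::-1])
crop("pics/s8.png","pics/s8c.png",270,120,140,150,4)
delta(r,[462.6,223,87])
```

```text
pos [462.2 224.   87.9] rot [-1.569 -0.014  0.161] F [-1.7 -0.6  2.7] gap 0.459 t 7.9
shift cm [ 0.02  0.09 -0.1 ]
```

View pics/w8c.png

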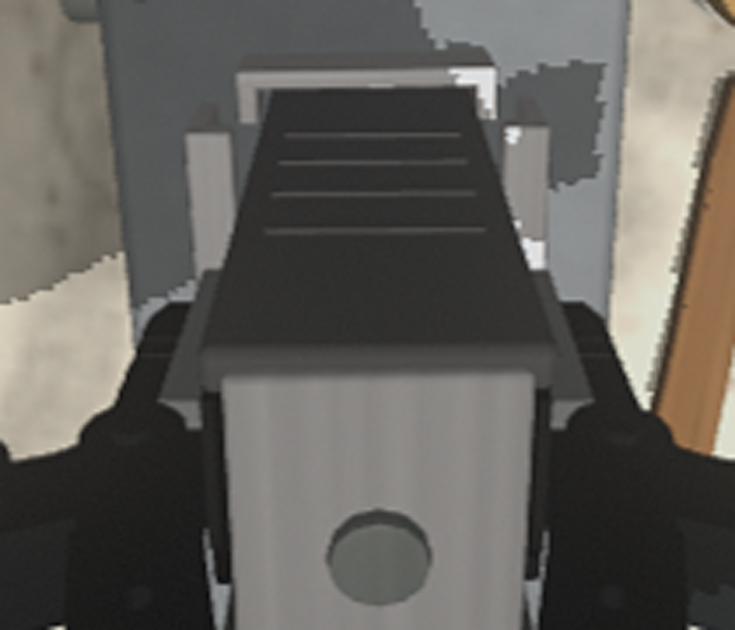

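View pics/s8c.png

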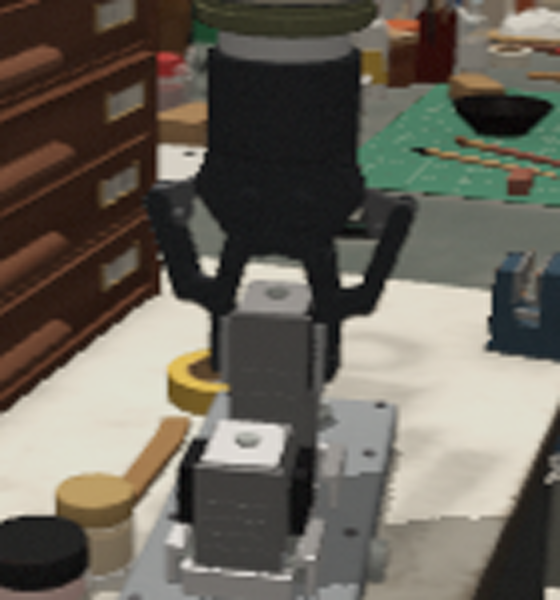

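carry_out([
  [0,-0.5,0],
  [0,-0.5,0],
], gripper=[1,1], turn=[0,0])

```text
clock: 8.15
position: [461.6, 223.7, 97.6]
eef_rot: [-1.569, -0.012, 0.161]
contact_force: [0.2, -0.9, -1.6]
finger_gap: 0.456
```

carry_out([
  [0,-1,0],
  [0,-1,0],
  [0,-1.5,0],
  [0,-2,0],
], gripper=[1,1,1,1], turn=[0,0,0,0])

```text
clock: 8.65
position: [460.6, 223.4, 155.7]
eef_rot: [-1.569, -0.011, 0.162]
contact_force: [0.4, 0.0, -1.9]
finger_gap: 0.456
```

carry_out([
  [0.1,-1.5,0],
  [0,-1.5,0],
  [0,0,0],
  [0,0,0],
  [0,0,0],
], gripper=[1,1,1,1,1], turn=[0,0,0,0,0])

```text
clock: 9.28
position: [461.7, 223.6, 188.9]
eef_rot: [-1.569, -0.014, 0.162]
contact_force: [0.4, -0.4, -1.9]
finger_gap: 0.458
```

Run:
```python
from h import *
from plant import r
delta(r,[461.6,223.5,188])
im=r.grab_frame("side")
cv2.imwrite("pics/s9.png",im[:,:,::-1])
crop("pics/s9.png","pics/s9c.png",250,80,170,210,2.8)
cv2.imwrite("pics/w9.png",r.grab_frame("wrist")[:,:,::-1])
```

```text
pos [461.7 223.6 188.9] rot [-1.569 -0.014  0.162] F [ 0.4 -0.4 -1.9] gap 0.458 t 9.28
shift cm [-0.01  0.09 -0.01]
```

View pics/s9c.png

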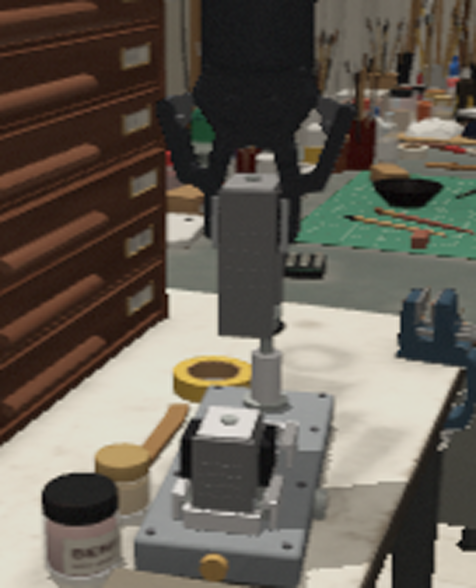

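View pics/w9.png

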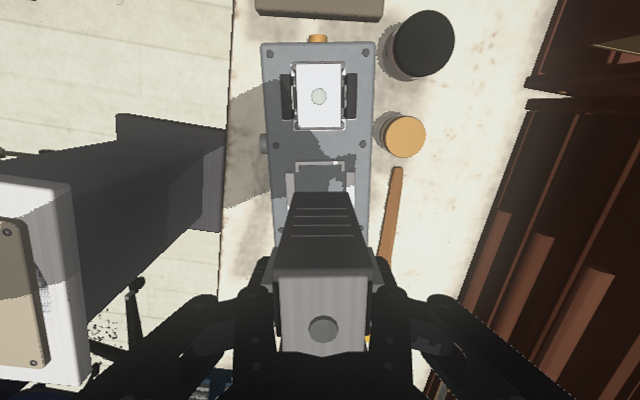

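Run:
```python
from plant import r
print(r.finish_job())
```

```text
the job is handed in; nothing more can be done
None
```

I did the job in the order asked and handed it in with the arm still holding the tall cassette. It took about 9.4 s of the 43 s allowed, and no verdict was reported.

- **Vent plunger:** I pressed it down until the tool stopped at a height of 89.7 mm, where the stop should be at about 90 mm. The force there was about 33 N, far above the 6 N spring, so it was against its stop. Later pictures show it back up.
- **Tall cassette:** This was the one in the right-hand bay. I pinched both catches with 30 N and drew it straight up. The lift force stayed at about 2 N, which is roughly the cassette's own weight, so no hook caught.
- **Final hold:** The tool rose 101 mm from the grip, the finger opening stayed steady, and the side picture shows the cassette upright above the bay. The hand leans about 0.8°. I inferred the foot height from the tool's rise and did not measure it separately.
- **Surroundings:** In the last pictures the short cassette, the jars, the spatula and the tape looked undisturbed. The whetstone was only partly in view.
- **Disagreements:** The three cameras differed by up to about 6 mm on where the unit stood, so I centred the grasp on the fingers as seen in the wrist pictures. The finger reading corresponds to about 39 mm at the pinch, against the 44 mm expected. The pictures show both catches pressed in, so I took the reading as not being linear.

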